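# Unstack the whistle mould and pile its spacer board

### The job

Open up the oblong stoneware whistle mould: first lift its upper half off the stack and set it down flat, right way up as it is, in the middle of the rectangular cork mat and in line with it. Then lift off the pine spacer board that lay under it and lay it squarely on top of the pile of matching pine boards, edges flush, leaving that pile where it stands. Set both pieces down; do not drop them.

Things in the scene. Friction and masses are not known exactly. Their poses are not given: they have to be found in the camera images.
- upper_half: Upper half of the oblong speckled grey stoneware mould, a loose block 92 (x) x 52 (y) x 30 (z) mm, two dark vent marks on top, about 0.3 kg. Origin: centre of its underside; x along its length, z up. It starts on top of the stack, underside 42 mm above the table: lower half (same size) on the table, then the spacer board, then this. The other mould, round and 72 mm across, is not meant.
- spacer: Pine spacer board between the two mould halves: a loose flat plate 110 (x) x 60 (y) x 12 (z) mm, about 45 g. Origin: centre of its underside (30 mm above the table at the start); x along its length, z up. It juts out past the mould by about 9 mm at the ends and 4 mm along the sides.
- pile_board: Top board of the pile of spacer boards: two loose pine boards like the spacer, 110 x 60 x 12 mm each, one on the other on the table (24 mm high). Origin: centre of this top board's underside, its upper face 12 mm above that; x along its length, z up. The pile of square terracotta tiles (74 mm) is not meant.
- mat: Rectangular cork mat, 130 (x) x 90 (y) x 5 (z) mm, fixed flat on the table. Origin: centre of its underside, its upper face 5 mm above that; x along its length, z up. The round cork coaster is not meant.

How it is judged (in metres and radians):
On the way, in this order (a step that is already met when the one before it is completed fails the run):
1. the upper mould half lies flat, released, in the middle of the cork mat (x of upper_half in the frame of mat between -0.02 and 0.02 m and y of upper_half in the frame of mat between -0.02 and 0.02 m and z of upper_half in the frame of mat between 0.002 and 0.009 m and angle between the x axis of upper_half and the x axis of mat, either way round below 0.26 rad and angle between upper_half's own z axis and vertical below 0.1 rad and contact force between the fingers and upper_half below 0.5 N and linear speed of upper_half below 0.03 m/s), for 0.2 s.
2. the spacer board lies flat, released, on top of the board pile (x of spacer in the frame of pile_board between -0.015 and 0.015 m and y of spacer in the frame of pile_board between -0.015 and 0.015 m and z of spacer in the frame of pile_board between 0.009 and 0.015 m and angle between the x axis of spacer and the x axis of pile_board, either way round below 0.2 rad and angle between spacer's own z axis and vertical below 0.1 rad and distance of pile_board from where it was at the start of the episode below 0.03 m and contact force between the fingers and spacer below 0.5 N and linear speed of spacer below 0.03 m/s), for 0.2 s.
At the end, for the whole second after the job is handed in: Released, at rest and flat: the upper half on the mat, right way up, within 20 mm of its centre along each mat axis and 15 degrees of its length; the spacer on the pile's top board, within 15 mm along each axis and 11 degrees; that board within 30 mm of its start (all of step 1 and all of step 2); the robot touches nothing.
It fails at once if the upper mould half is dropped or thrown (moves faster than 0.6 m/s out of the fingers) (contact force between the fingers and upper_half below 0.5 N and linear speed of upper_half above 0.6 m/s).
It fails at once if the spacer board is dropped or thrown (moves faster than 0.6 m/s out of the fingers) (contact force between the fingers and spacer below 0.5 N and linear speed of spacer above 0.6 m/s).
It also fails if it takes over 64 s, if anything falls off the work surface, if the arm or the gripper's body presses on something with over 40 N, if the wrist force passes 120 N, or if a joint passes its speed limit or range.

### The arm

A 6-joint arm with a two-finger parallel gripper is mounted at the origin on the work surface. World frame = base frame: x ahead of the robot, y to its left, z up, the work surface at z = 0. Lengths are in mm, angles in degrees, forces in N, time in s.
With the tool pointing down it reaches from about 350 to 850 mm from the base axis. Payload 8.1 kg.
Tool frame: the origin (TCP) lies on the mounting face of the last link; the fingertips stand arm.tcp_to_tips ahead of it and the grasp point (between the pads) lies 167 mm ahead of it (arm.tcp_to_tips is the distance from the TCP to the fingertips, in mm); z points along the fingers, y is the line along which they close (so a half turn about z gives the same grasp; the last joint's range is limited). The gripper opens to 93 mm and grips with 3 to 60 N. Pads are 15 mm wide; open, the fingers measure 128 mm over their backs; the gripper's body (75 mm by 188 mm) begins 65 mm behind the grasp point.
Start: joints at [-76.169, 7.471, 85.268, -0, 87.261, -4.893], TCP at [192.629, -568.244, 404.735] pointing down, gripper open.
Joint ranges: [-169.43, 169.43], [-51.17, 129.36], [1.28, 143.12], [-76.62, 256.62], [0, 156.53], [-152.29, 152.29]. Speed limits (degrees/s): [136.94, 136.94, 159.86, 180, 180, 180].

### API

Orientations are given as [roll, pitch, yaw] about the fixed x, y, z axes, in that order (R = Rz(yaw) Ry(pitch) Rx(roll)).
In Python, from bench import arm gives the robot as it stands.
- The arm moves only by the tool move_tool, called as name(argument=value, ...) on one line, values as JSON. Schema: {"type":"object","properties":{"deltas":{"type":"string"},"grip_n":{"type":"number"},"only":{"type":"string"},"quiet":{"type":"boolean"},"lines":{"type":"string"}},"required":["deltas"],"additionalProperties":false}. deltas is a string of 1 to 12 rows, parted by a bar, with the numbers parted by commas; each row has 7 numbers: the finger opening in mm, then dx, dy, dz in mm, then a rotation vector rx, ry, rz in degrees; each row shifts and turns the commanded pose from where the row before left it, along the tool's axes as they then stand; what a row does not reach is not made up. A row lasts 1/12 s, in which the tool goes at most 41.7 mm and 7.16 degrees, less where a joint would pass 70% of its speed; a pose out of reach is approached as far as the arm can. The fingers move at their own pace and stop on an object; grip_n is the grip in N (left out, the last holds). Time passes only in rows, so rows that do not move let the fingers close. The tool returns the time, the measured TCP pose, the force, the opening and the grip force at its end. only (a regular expression) keeps the lines of the reply that match it, lines (a string "A,B") keeps lines A to B, and quiet returns only ok. Input that does not fit is refused with a message, and nothing moves.
- arm.sense(): the state, without advancing time (a new reading comes with each control period).
- arm.capture(name): name is "scene" or "top" or "wrist"; returns the picture (400x640x3 uint8, red, green, blue); there is no depth.
- arm.camera_model(name): a dict with "fx", "fy", "cx", "cy" (pixels), "dist" ([k1, k2, p1, p2, k3] as OpenCV has them; the pictures are not rectified), "R" (3x3) and "t" (3): a world point X has camera coordinates R X + t. Camera axes: x right, y down, z forward; pixel columns grow to the right and rows downward; lengths in mm; the calibration is good to about 2 mm. A picture is of the moment at which its call begins: read the wrist's pose just before it. camera_model takes no time and is no camera call; for the wrist camera it gives the pose at the moment of the call.
- arm.sign_off(): hands the job in; it is judged then, once.
The state is a dict: "time_s": time; "joint_positions": joint angles; "joint_vel": joint speeds; "joint_torque": joint torques, N m; "tool_pos": TCP position; "eef_rot": TCP orientation; "force": force on the tool from outside, world axes, zero at the start; "moment": the same for the moment, N m; "grip_width": finger opening in mm; "gripper_force": force on a finger pad.
Only numpy, scipy, OpenCV 4.12 (cv2) and the standard library are available. Lean on these libraries where they do the work, as an engineer would, in place of code of your own. Each camera call takes 0.05 s, during which the arm holds its last target. There are 200 camera calls.

## Working session

There is one attempt and no reset: what is moved stays moved. The work goes in short steps, Python scripts to look and compute and a tool call to move; the robot and the scene stay as the last step left them, time stands still between calls to the robot, and variables do not carry over. Pictures are saved under pics/ and viewed, at most 10 in all, crops included, and the job is handed in when it is done.

```bash
ls; mkdir -p pics
```

Run:
```python
from bench import arm
import cv2
print(arm.tcp_to_tips, arm.sense())
for n in("top","scene"):
    cv2.imwrite(f"pics/{n}0.png",arm.capture(n)[:,:,::-1]); m=arm.camera_model(n); print(n,m)
```

```text
bench.py
pics
186.1 {'time_s': 0.0, 'joint_positions': array([-7.61679757e+01,  7.51267989e+00,  8.53303165e+01,  1.33038189e-03,
        8.72625039e+01, -4.89529939e+00]), 'joint_vel': array([-0.04710841,  0.02369184,  0.00240918, -0.06463011,  0.00294037,
       -0.13955644]), 'joint_torque': array([ 2.12093651e-04, -5.59852231e+01, -4.91757274e+01,  7.66511704e-02,
        3.55597422e-02, -1.72433552e-04]), 'tool_pos': array([ 192.58418361, -567.99861372,  403.70252331]), 'eef_rot': array([-1.79894998e+02, -1.03267754e-02,  1.87272495e+01]), 'force': array([ 0.58712694,  0.85700125, -0.25987664]), 'moment': array([-0.03120574,  0.0064273 , -0.01765301]), 'gripper_force': 0.0, 'grip_width': 92.94619778061052}
top {'fx': 414.77666542714184, 'fy': 414.77666542714184, 'cx': 316.94325405032697, 'cy': 196.07878549132752, 'dist': array([0.01226333, 0.        , 0.        , 0.        , 0.        ]), 'R': array([[ 0.02922108, -0.99955242,  0.00641066],
       [-0.9859197 , -0.02987775, -0.16452864],
       [ 0.16464654, -0.0015127 , -0.98635147]]), 't': array([ -5.66918511, 517.71398804, 906.93938504])}
scene {'fx': 366.46063672795725, 'fy': 366.46063672795725, 'cx': 320.96782425725627, 'cy': 194.96752448688156, 'dist': array([-0.0348892,  0.       ,  0.       ,  0.       ,  0.       ]), 'R': array([[ 0.80065084,  0.59913014,  0.00114198],
       [ 0.44416776, -0.59228468, -0.67224539],
       [-0.4020861 ,  0.53874107, -0.74032752]]), 't': array([-406.92990298, -173.74435574, 1117.79437825])}
```

View pics/top0.png

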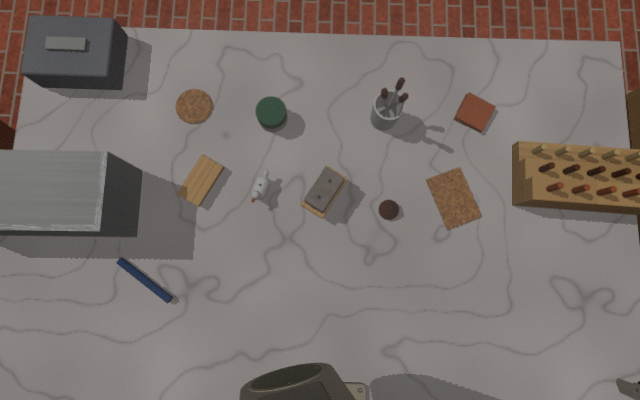

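View pics/scene0.png

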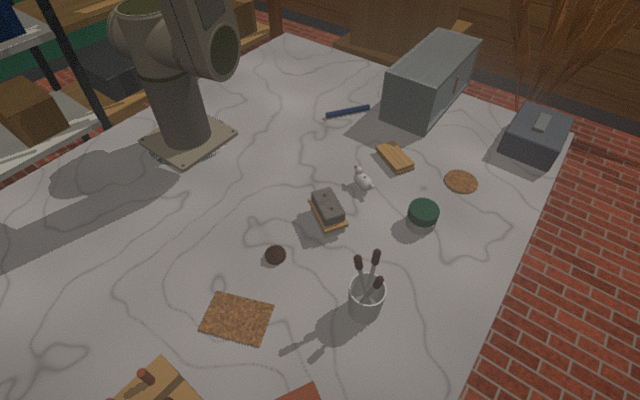

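Run:
```python
import cv2,numpy as np
im=cv2.imread("pics/top0.png"); sc=cv2.imread("pics/scene0.png")
f=lambda im,x,y:cv2.resize(im[y:y+66,x:x+66],None,fx=4,fy=4,interpolation=cv2.INTER_CUBIC)
a=np.hstack([f(im,291,158),f(im,169,148),f(im,420,165)]);b=np.hstack([f(sc,295,178),f(sc,362,126),f(sc,203,286)])
cv2.imwrite("pics/m.png",np.vstack([a,b]))
```

```text
(no output)
```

View pics/m.png

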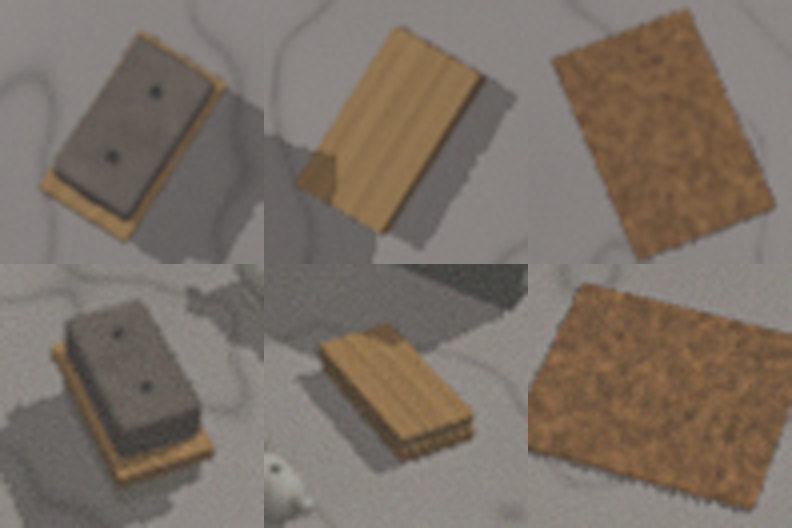

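Create h.py:
```python
import cv2,numpy as np
from bench import arm
def ray(name,px,z,m=None):
    m=m or arm.camera_model(name)
    K=np.array([[m['fx'],0,m['cx']],[0,m['fy'],m['cy']],[0,0,1]])
    p=cv2.undistortPoints(np.array(px,float).reshape(-1,1,2),K,np.array(m['dist']))[:,0]
    R=np.array(m['R']);C=-R.T@m['t'];d=np.c_[p,np.ones(len(p))]@R
    return (C+d*((z-C[2])/d[:,2])[:,None])[:,:2]
def rect(name,px,z,m=None):
    w=ray(name,px,z,m)
    e=[np.linalg.norm(w[i]-w[i-1]) for i in range(4)]
    c=w.mean(0); i=int(np.argmax([e[0]+e[2],e[1]+e[3]]))
    d=(w[i]-w[i-1])-(w[i+2]-w[i+1]) # opposite edges
    print(name,'centre',c.round(1),'yaw %.1f'%(np.degrees(np.arctan2(d[1],d[0]))%180),'edges',np.round(e,1)); return w
```

Run:
```python
from h import *
P=lambda c,x,y,o:[(a/4-o/4+x,b/4+y) for a,b in c]
rect('top',P([(143,35),(212,80),(122,213),(55,172)],291,158,0),72)
print(ray('top',P([(155,92),(112,157)],291,158,0),72).mean(0))
rect('top',P([(400,27),(480,76),(385,232),(298,184)],169,148,264),24)
rect('top',P([(687,9),(775,207),(643,260),(552,60)],420,165,528),5)
B=lambda c,x,y,o:[(a/4-o/4+x,(b-264)/4+y) for a,b in c]
rect('scene',B([(66,322),(138,300),(200,408),(122,434)],295,178,0),72)
rect('scene',B([(320,345),(392,322),(473,412),(402,443)],362,126,264),24)
print(ray('top',[(260,187)],20), ray('top',[(202,106),(130,185),(388,208)],20))
```

```text
top centre [529.   -6.1] yaw 148.6 edges [92.  46.3 90.4 43.5]
[529.0412391   -6.32957438]
top centre [550.1 283.1] yaw 152.1 edges [109.2  56.7 106.2  59. ]
top centre [ 528.7 -316.8] yaw 23.0 edges [ 88.5 128.2  85.6 129.3]
scene centre [532.8  -6.9] yaw 148.3 edges [90.3 46.6 90.2 47.8]
scene centre [554.3 286.8] yaw 150.8 edges [111.1  61.5 105.9  61.7]
[[539.0575955  144.20078379]] [[ 734.46845033  294.88337877]
 [ 534.51735246  448.42242517]
 [ 498.278324   -157.0761155 ]]
```

Create go.py:
```python
import sys,numpy as np
from scipy.spatial.transform import Rotation as Ro
from bench import arm
x,y,z,yaw=map(float,sys.argv[1:])
s=arm.sense();R0=Ro.from_euler('xyz',s['eef_rot'],degrees=True);R1=Ro.from_euler('xyz',[180,0,yaw],degrees=True)
print('t %.1f'%s['time_s'],'pos',s['tool_pos'].round(1),'rot',s['eef_rot'].round(1),'j6 %.1f'%s['joint_positions'][5])
print('rotvec first',(R0.inv()*R1).as_rotvec(degrees=True).round(2),'then shift',R1.inv().apply(np.array([x,y,z])-s['tool_pos']).round(1))
```

```text
(no output)
```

move_tool(deltas="93,0,0,0,0,0,6.27 | 93,0,0,0,0,0,6.27 | 93,0,0,0,0,0,6.27 | 93,0,0,0,0,0,6.27 | 93,0,0,0,0,0,6.27 | 93,0,0,0,0,0,6.27 | 93,0,0,0,0,0,6.27 | 93,0,0,0,0,0,6.27 | 93,0,0,0,0,0,0 | 93,0,0,0,0,0,0", grip_n=25)

```text
time_s: 0.93
tool_pos: [192.6, -568.2, 404.3]
eef_rot: [-180.0, 0.0, -31.2]
force: [0.1, 0.1, -0.0]
grip_width: 93.1
gripper_force: 0.0
```

```bash
python3 go.py 530 -6.5 400 -31.5
```

```text
t 0.9 pos [ 192.6 -568.2  404.3] rot [-180.     0.   -31.2] j6 45.1
rotvec first [-0.03  0.03  0.26] then shift [  -5.8 -655.2    4.3]
```

move_tool(deltas="93,0,-32.8,0,0,0,0.3 | 93,0,-32.8,0,0,0,0 | 93,0,-32.8,0,0,0,0 | 93,0,-32.8,0,0,0,0 | 93,0,-32.8,0,0,0,0 | 93,0,-32.8,0,0,0,0 | 93,0,-32.8,0,0,0,0 | 93,0,-32.8,0,0,0,0 | 93,0,-32.8,0,0,0,0 | 93,0,-32.8,0,0,0,0")

```text
time_s: 1.77
tool_pos: [365.5, -287.7, 404.7]
eef_rot: [180.0, -0.0, -31.5]
force: [0.1, 0.2, -0.1]
grip_width: 92.8
gripper_force: 0.0
```

move_tool(deltas="93,0,-32.8,0,0,0,0 | 93,0,-32.8,0,0,0,0 | 93,0,-32.8,0,0,0,0 | 93,0,-32.8,0,0,0,0 | 93,0,-32.8,0,0,0,0 | 93,0,-32.8,0,0,0,0 | 93,0,-32.8,0,0,0,0 | 93,0,-32.8,0,0,0,0 | 93,0,-32.8,0,0,0,0 | 93,-5,-32,0,0,0,0 | 93,0,0,0,0,0,0 | 93,0,0,0,0,0,0")

```text
time_s: 2.77
tool_pos: [533.1, -6.8, 404.4]
eef_rot: [180.0, 0.0, -31.4]
force: [0.1, 0.1, -0.1]
grip_width: 92.4
gripper_force: 0.0
```

```bash
python3 go.py 530 -6.5 400 -31.5
```

Run:
```python
from h import *
m=arm.camera_model('wrist');im=arm.capture('wrist')
import pickle;pickle.dump(m,open('w1.pkl','wb'))
cv2.imwrite('pics/w1.png',im[:,:,::-1])
```

```text
t 2.8 pos [533.1  -6.8 404.4] rot [180.    0.  -31.4] j6 115.1
rotvec first [0.02 0.04 0.14] then shift [-2.8  1.4  4.4]
```

View pics/w1.png

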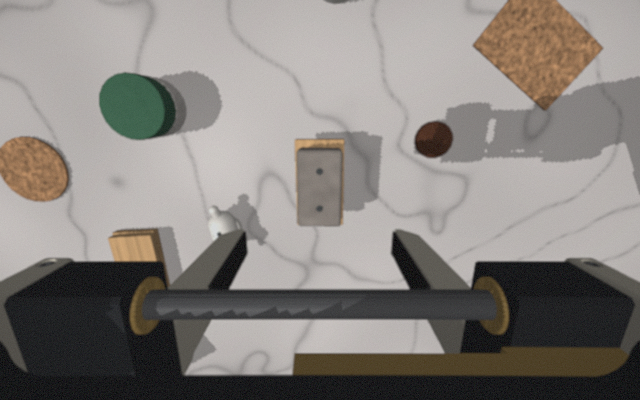

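Run:
```python
from h import *
import pickle;m=pickle.load(open('w1.pkl','rb'))
rect('wrist',[(298,149.5),(341,149.5),(341.5,226),(299,226)],72,m)
w=ray('wrist',[(319.5,171.5),(319,209)],72,m);print(w,w.mean(0))
w=ray('wrist',[(474,45),(544,108),(602,46)],5,m);print(w,(w[0]+w[2])/2)
```

```text
wrist centre [529.   -7.2] yaw 149.3 edges [90.5 47.4 90.6 50.7]
[[546.9090446  -17.5135915 ]
 [509.12872563   6.10270736]] [528.01888511  -5.70544207]
[[ 571.16008681 -251.04405947]
 [ 456.7495625  -299.21884227]
 [ 489.6975861  -381.1328778 ]] [ 530.42883646 -316.08846864]
```

```bash
python3 go.py 529 -6.5 232 -31.2
```

```text
t 2.8 pos [532.8  -7.9 404.4] rot [180.    0.  -31.5] j6 115.1
rotvec first [ 0.04  0.03 -0.29] then shift [ -4.    0.8 172.4]
```

move_tool(deltas="93,-3.6,1.9,0,0,0,-0.2 | 93,0,0,30,0,0,0 | 93,0,0,30,0,0,0 | 93,0,0,30,0,0,0 | 93,0,0,30,0,0,0 | 93,0,0,20,0,0,0 | 93,0,0,15,0,0,0 | 93,0,0,0,0,0,0 | 93,0,0,0,0,0,0")

```text
time_s: 3.57
tool_pos: [528.0, -9.0, 249.3]
eef_rot: [179.9, 0.1, -31.6]
force: [-0.1, -0.2, 0.1]
grip_width: 93.3
gripper_force: 0.0
```

```bash
python3 go.py 529 -6.5 232 -31.2
```

```text
t 3.6 pos [528.   -9.  249.3] rot [ 1.799e+02  1.000e-01 -3.160e+01] j6 115.0
rotvec first [ 0.05  0.1  -0.38] then shift [-0.5 -2.7 17.3]
```

move_tool(deltas="93,0,-2.5,9,0,0,-0.3 | 93,0,0,8,0,0,0 | 93,0,0,0,0,0,0 | 93,0,0,0,0,0,0")

```text
time_s: 3.9
tool_pos: [530.0, -5.9, 232.6]
eef_rot: [180.0, 0.0, -31.2]
force: [0.4, -0.3, 0.6]
grip_width: 93.1
gripper_force: 0.0
```

move_tool(deltas="60,0,0,0,0,0,0 | 50,0,0,0,0,0,0 | 40,0,0,0,0,0,0 | 40,0,0,0,0,0,0 | 40,0,0,0,0,0,0 | 40,0,0,0,0,0,0 | 40,0,0,0,0,0,0 | 40,0,0,0,0,0,0 | 40,0,0,0,0,0,0 | 40,0,0,0,0,0,0", grip_n=20)

```text
time_s: 4.73
tool_pos: [530.1, -5.8, 232.8]
eef_rot: [-180.0, -0.0, -31.2]
force: [-0.2, 0.7, 1.3]
grip_width: 51.3
gripper_force: 20.0
```

move_tool(deltas="40,0,0,-3,0,0,0 | 40,0,0,-6,0,0,0 | 40,0,0,-12,0,0,0 | 40,0,0,-20,0,0,0 | 40,0,0,-25,0,0,0 | 40,0,0,-25,0,0,0 | 40,0,0,-15,0,0,0 | 40,0,0,-5,0,0,0 | 40,0,0,0,0,0,0 | 40,0,0,0,0,0,0", grip_n=30)

```text
time_s: 5.57
tool_pos: [529.9, -5.9, 343.4]
eef_rot: [180.0, 0.0, -31.2]
force: [0.6, 0.3, -4.2]
grip_width: 51.7
gripper_force: 30.0
```

```bash
python3 go.py 529.5 -316.5 340 22.9
```

Run:
```python
from h import *
a=arm.capture('scene')[:,:,::-1][130:280,220:420];cv2.imwrite('pics/s2.png',cv2.resize(a,None,fx=3,fy=3))
```

```text
t 5.6 pos [529.9  -5.9 343.4] rot [180.    0.  -31.2] j6 115.1
rotvec first [-0.000e+00  2.000e-02 -5.413e+01] then shift [-121.2  286.     3.4]
```

View pics/s2.png

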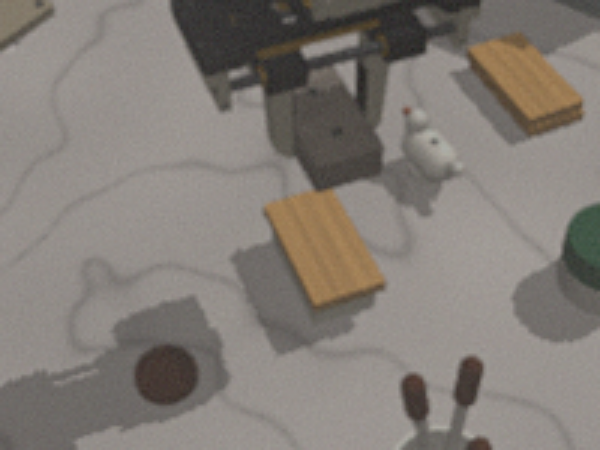

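The upper half hangs level in the fingers. The spacer (crop ~(325,245)) stayed on the lower half.

move_tool(deltas="40,0,0,0,0,0,-3 | 40,0,0,0,0,0,-6 | 40,0,0,0,0,0,-6 | 40,0,0,0,0,0,-6 | 40,0,0,0,0,0,-6 | 40,0,0,0,0,0,-6 | 40,0,0,0,0,0,-6 | 40,0,0,0,0,0,-6 | 40,0,0,0,0,0,-6 | 40,0,0,0,0,0,-3.1 | 40,0,0,0,0,0,0")

```text
time_s: 6.53
tool_pos: [529.5, -5.8, 341.7]
eef_rot: [-179.9, 0.2, 23.0]
force: [-0.4, 0.3, -2.5]
grip_width: 51.6
gripper_force: 30.0
```

move_tool(deltas="40,-4,10,0,0,0,0 | 40,-9,21,0,0,0,0 | 40,-12,28,0,0,0,0 | 40,-12,28,0,0,0,0 | 40,-12,28,0,0,0,0 | 40,-12,28,0,0,0,0 | 40,-12,28,0,0,0,0 | 40,-12,28,0,0,0,0 | 40,-12,28,0,0,0,0 | 40,-12,28,0,0,0,0 | 40,-8,21,0,0,0,0 | 40,-4,10,0,0,0,0")

```text
time_s: 7.53
tool_pos: [528.6, -320.0, 342.8]
eef_rot: [-180.0, 0.1, 22.6]
force: [-0.5, -0.1, -3.3]
grip_width: 52.0
gripper_force: 30.0
```

move_tool(deltas="40,0,0,0,0,0,0 | 40,0,0,0,0,0,0")

```text
time_s: 7.7
tool_pos: [529.3, -316.8, 342.9]
eef_rot: [-179.9, 0.0, 22.7]
force: [-0.2, -0.7, -3.7]
grip_width: 52.0
gripper_force: 30.0
```

```bash
python3 go.py 529.5 -316.5 196 22.9
```

```text
t 7.7 pos [ 529.3 -316.8  342.9] rot [-179.9    0.    22.7] j6 31.6
rotvec first [-0.09  0.03 -0.17] then shift [  0.3  -0.2 146.9]
```

move_tool(deltas="40,0,0,10,0,0,-0.1 | 40,0,0,20,0,0,0 | 40,0,0,25,0,0,0 | 40,0,0,25,0,0,0 | 40,0,0,25,0,0,0 | 40,0,0,20,0,0,0 | 40,0,0,10,0,0,0 | 40,0,0,5,0,0,0 | 40,0,0,0,0,0,0 | 40,0,0,0,0,0,0")

```text
time_s: 8.53
tool_pos: [530.3, -316.3, 204.7]
eef_rot: [179.9, -0.0, 23.0]
force: [1.2, 0.3, -3.0]
grip_width: 51.8
gripper_force: 30.0
```

move_tool(deltas="40,0,0,2,0,0,0 | 40,0,0,2,0,0,0 | 40,0,0,2,0,0,0 | 40,0,0,0,0,0,0")

```text
time_s: 8.87
tool_pos: [529.8, -316.5, 197.9]
eef_rot: [180.0, -0.0, 23.0]
force: [-0.1, 0.4, -4.0]
grip_width: 51.7
gripper_force: 30.0
```

move_tool(deltas="40,0,0,1,0,0,0 | 40,0,0,1,0,0,0 | 40,0,0,0.7,0,0,0 | 40,0,0,0,0,0,0")

```text
time_s: 9.2
tool_pos: [529.9, -316.6, 195.8]
eef_rot: [180.0, -0.0, 23.0]
force: [-2.8, 1.2, 4.3]
grip_width: 52.2
gripper_force: 30.0
```

move_tool(deltas="40,0,0,0.5,0,0,0 | 40,0,0,0,0,0,0")

```text
time_s: 9.37
tool_pos: [529.9, -316.6, 195.8]
eef_rot: [180.0, -0.0, 23.0]
force: [-4.5, 3.3, 7.9]
grip_width: 51.9
gripper_force: 30.0
```

move_tool(deltas="40,0,0,0,0,0,0 | 40,0,0,0,0,0,0", grip_n=5)

```text
time_s: 9.53
tool_pos: [530.0, -316.5, 195.7]
eef_rot: [180.0, -0.0, 23.0]
force: [-3.9, 3.0, 6.8]
grip_width: 52.2
gripper_force: 5.0
```

move_tool(deltas="60,0,0,0,0,0,0 | 75,0,0,0,0,0,0 | 93,0,0,0,0,0,0 | 93,0,0,0,0,0,0 | 93,0,0,0,0,0,0 | 93,0,0,0,0,0,0 | 93,0,0,0,0,0,0")

```text
time_s: 10.12
tool_pos: [529.8, -316.4, 194.5]
eef_rot: [-180.0, 0.0, 23.0]
force: [0.0, -0.6, -0.5]
grip_width: 91.5
gripper_force: 0.0
```

move_tool(deltas="93,0,0,-5,0,0,0 | 93,0,0,-15,0,0,0 | 93,0,0,-30,0,0,0 | 93,0,0,-35,0,0,0 | 93,0,0,-35,0,0,0 | 93,0,0,-35,0,0,0 | 93,0,0,-30,0,0,0 | 93,0,0,-15,0,0,0 | 93,0,0,0,0,0,0 | 93,0,0,0,0,0,0")

```text
time_s: 10.95
tool_pos: [529.9, -316.6, 396.0]
eef_rot: [179.9, -0.1, 23.0]
force: [-0.9, -0.8, -0.7]
grip_width: 93.0
gripper_force: 0.0
```

Run:
```python
from h import *
import pickle
m=arm.camera_model('wrist');a=arm.capture('wrist')[:,:,::-1];pickle.dump(m,open('w2.pkl','wb'));cv2.imwrite('pics/w2.png',a)
```

```bash
python3 go.py 529.5 -6.5 404 148.8
```

```text
t 11.0 pos [ 529.6 -316.3  394. ] rot [-180.    0.   23.] j6 31.4
rotvec first [-3.0000e-02 -2.0000e-02 -1.2584e+02] then shift [160.6 264.9 -10. ]
```

View pics/w2.png

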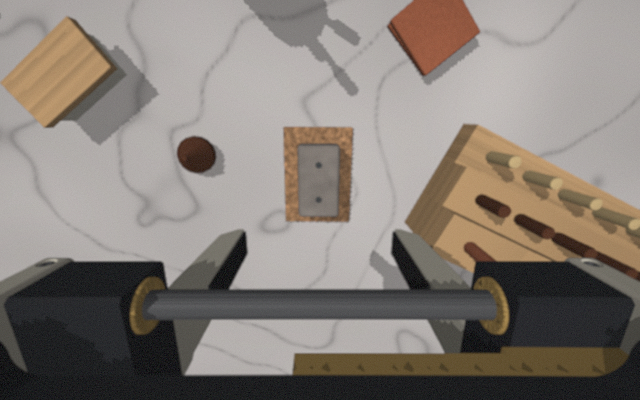

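The mould sits flat and aligned in the middle of the mat (mould ~(319,180), mat 284–353 × 127–221). Next the spacer.

move_tool(deltas="93,0,0,0,0,0,-7 | 93,0,0,0,0,0,-7 | 93,0,0,0,0,0,-7 | 93,0,0,0,0,0,-7 | 93,0,0,0,0,0,-7 | 93,0,0,0,0,0,-7 | 93,0,0,0,0,0,-7 | 93,0,0,0,0,0,-7 | 93,0,0,0,0,0,-7")

```text
time_s: 11.75
tool_pos: [529.3, -316.1, 391.5]
eef_rot: [-179.8, -0.1, 86.3]
force: [0.5, 0.9, 0.4]
grip_width: 93.2
gripper_force: 0.0
```

move_tool(deltas="93,0,0,0,0,0,-7 | 93,0,0,0,0,0,-7 | 93,0,0,0,0,0,-7 | 93,0,0,0,0,0,-7 | 93,0,0,0,0,0,-7 | 93,0,0,0,0,0,-7 | 93,0,0,0,0,0,-7 | 93,0,0,0,0,0,-7 | 93,0,0,0,0,0,-7")

```text
time_s: 12.5
tool_pos: [529.3, -316.1, 391.5]
eef_rot: [180.0, -0.3, 149.3]
force: [0.4, 0.4, -0.1]
grip_width: 93.0
gripper_force: 0.0
```

move_tool(deltas="93,16,26.5,-1,0,0,0 | 93,16,26.5,-1,0,0,0 | 93,16,26.5,-1,0,0,0 | 93,16,26.5,-1,0,0,0 | 93,16,26.5,-1,0,0,0 | 93,16,26.5,-1,0,0,0 | 93,16,26.5,-1,0,0,0 | 93,16,26.5,-1,0,0,0 | 93,16,26.5,-1,0,0,0 | 93,16,26.5,-1,0,0,0 | 93,0,0,0,0,0,0 | 93,0,0,0,0,0,0")

```text
time_s: 13.5
tool_pos: [528.8, -5.4, 402.4]
eef_rot: [-179.9, -0.2, 149.1]
force: [0.3, -0.1, -0.5]
grip_width: 93.2
gripper_force: 0.0
```

```bash
python3 go.py 529.5 -6.5 404 148.8
```

Run:
```python
from h import *
import pickle
m=arm.camera_model('wrist');a=arm.capture('wrist')[:,:,::-1];pickle.dump(m,open('w3.pkl','wb'));cv2.imwrite('pics/w3.png',a)
```

```text
t 13.5 pos [528.8  -5.4 402.4] rot [-179.9   -0.2  149.1] j6 -65.3
rotvec first [-0.09 -0.18  0.34] then shift [-1.2 -0.5 -1.6]
```

View pics/w3.png

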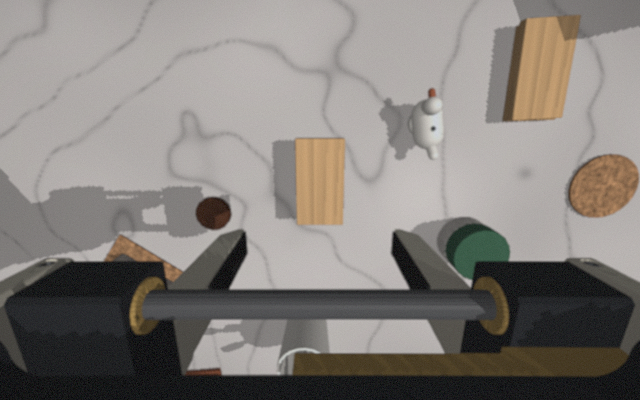

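Run:
```python
from h import *
import pickle;m=pickle.load(open('w3.pkl','rb'))
rect('wrist',[(295.5,138),(344.5,138),(344,224),(296.5,224)],42,m)
rect('wrist',[(525,17),(579.5,14.5),(563,118),(512,119.5)],24,m)
```

```bash
python3 go.py 529.5 -6.5 217 149
```

```text
wrist centre [529.   -5.5] yaw 149.4 edges [109.3  58.2 109.3  61.6]
wrist centre [550.3 285.8] yaw 153.4 edges [109.7  59.2 110.2  61.2]
t 13.6 pos [528.9  -6.5 402.6] rot [-1.799e+02 -1.000e-01  1.491e+02] j6 -65.3
rotvec first [-0.1  -0.15  0.06] then shift [ -0.5   0.4 185.6]
```

move_tool(deltas="93,0,0,10,0,0,0 | 93,0,0,25,0,0,0 | 93,0,0,30,0,0,0 | 93,0,0,30,0,0,0 | 93,0,0,30,0,0,0 | 93,0,0,25,0,0,0 | 93,0,0,15,0,0,0 | 93,0,0,8,0,0,0 | 93,0,0,0,0,0,0 | 93,0,0,0,0,0,0 | 93,0,0,0,0,0,0")

```text
time_s: 14.47
tool_pos: [529.9, -7.4, 232.8]
eef_rot: [180.0, 0.1, 148.9]
force: [0.9, 0.0, 0.5]
grip_width: 92.8
gripper_force: 0.0
```

```bash
python3 go.py 529 -6 218.5 149.2
```

```text
t 14.5 pos [529.9  -7.4 232.8] rot [1.800e+02 1.000e-01 1.489e+02] j6 -65.3
rotvec first [ 0.04  0.11 -0.27] then shift [ 1.5  0.7 14.3]
```

move_tool(deltas="93,1,0,8,0,0,-0.2 | 93,0,0,4,0,0,0 | 93,0,0,1.5,0,0,0 | 93,0,0,0,0,0,0 | 93,0,0,0,0,0,0")

```text
time_s: 14.88
tool_pos: [528.4, -6.3, 218.0]
eef_rot: [-180.0, -0.0, 149.2]
force: [0.8, -0.1, -0.6]
grip_width: 93.2
gripper_force: 0.0
```

```bash
python3 go.py 529 -6 218.5 149.2
```

```text
t 14.9 pos [528.4  -6.3 218. ] rot [-180.    -0.   149.2] j6 -65.4
rotvec first [-0.   -0.01 -0.02] then shift [-0.4  0.5 -0.5]
```

move_tool(deltas="70,0,0,0,0,0,0 | 60,0,0,0,0,0,0 | 50,0,0,0,0,0,0 | 50,0,0,0,0,0,0 | 50,0,0,0,0,0,0 | 50,0,0,0,0,0,0 | 50,0,0,0,0,0,0 | 50,0,0,0,0,0,0 | 50,0,0,0,0,0,0 | 50,0,0,0,0,0,0", grip_n=15)

```text
time_s: 15.72
tool_pos: [528.5, -6.4, 218.2]
eef_rot: [180.0, 0.0, 149.2]
force: [-0.3, -0.0, 1.4]
grip_width: 59.9
gripper_force: 15.0
```

move_tool(deltas="50,0,0,-3,0,0,0 | 50,0,0,-6,0,0,0 | 50,0,0,-12,0,0,0 | 50,0,0,-20,0,0,0 | 50,0,0,-25,0,0,0 | 50,0,0,-25,0,0,0 | 50,0,0,-15,0,0,0 | 50,0,0,-10,0,0,0 | 50,0,0,0,0,0,0 | 50,0,0,0,0,0,0")

```text
time_s: 16.55
tool_pos: [528.5, -6.4, 334.5]
eef_rot: [180.0, 0.1, 149.2]
force: [0.0, -0.9, -1.9]
grip_width: 60.1
gripper_force: 15.0
```

```bash
python3 go.py 551.5 285.3 335 151.9
```

```text
t 16.6 pos [528.5  -6.4 334.5] rot [1.800e+02 1.000e-01 1.492e+02] j6 -65.4
rotvec first [ 0.03  0.06 -2.74] then shift [117.1 268.1  -0.5]
```

move_tool(deltas="50,4,10,0,0,0,-1 | 50,9,20,0,0,0,-1 | 50,12,27,0,0,0,-0.8 | 50,12,27,0,0,0,0 | 50,12,27,0,0,0,0 | 50,12,27,0,0,0,0 | 50,12,27,0,0,0,0 | 50,12,27,0,0,0,0 | 50,12,27,0,0,0,0 | 50,12,27,0,0,0,0 | 50,7,17,0,0,0,0 | 50,3,6,0,0,0,0")

```text
time_s: 17.55
tool_pos: [550.3, 290.1, 331.8]
eef_rot: [-179.9, -0.1, 152.2]
force: [0.2, 0.1, -0.1]
grip_width: 59.9
gripper_force: 15.0
```

move_tool(deltas="50,0,0,0,0,0,0 | 50,0,0,0,0,0,0")

```text
time_s: 17.72
tool_pos: [550.9, 286.8, 332.6]
eef_rot: [-179.9, -0.1, 152.0]
force: [-0.6, 0.1, -0.1]
grip_width: 59.5
gripper_force: 15.0
```

```bash
python3 go.py 551.5 285.3 335 152
```

Run:
```python
from h import *
import pickle
m=arm.camera_model('wrist');a=arm.capture('wrist')[:,:,::-1];pickle.dump(m,open('w4.pkl','wb'))
b=arm.capture('scene')[:,:,::-1][60:210,300:500]
cv2.imwrite('pics/w4.png',np.hstack([cv2.resize(b,(400,300)),cv2.resize(a[60:300,180:500],(400,300))]))
```

```text
t 17.7 pos [550.9 286.8 332.6] rot [-1.799e+02 -1.000e-01  1.520e+02] j6 -39.2
rotvec first [-0.12 -0.07  0.03] then shift [-1.2 -1.  -2.4]
```

View pics/w4.png

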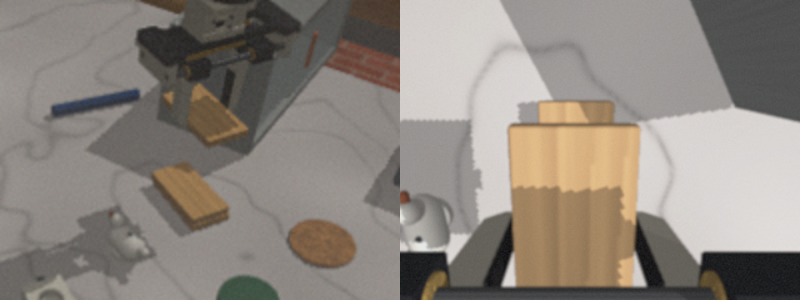

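Run:
```python
from h import *
import pickle;m=pickle.load(open('w4.pkl','rb'))
for px,z in(([(292,140.8),(349.6,140.8)],24),([(268,159.6),(371.2,159.6)],332.8-218.2+42)):
    w=ray('wrist',px,z,m);c=w.mean(0);a=np.radians(152);print(w.round(1),c, 'centre if +55 along', c-55*np.array([np.cos(a),np.sin(a)]),c+55*np.array([np.cos(a),np.sin(a)]),'w',np.linalg.norm(w[0]-w[1]))
```

```bash
python3 go.py 551.2 286 220 152
```

```text
[[489.1 287. ]
 [516.4 338.4]] [502.75618314 312.70587045] centre if +55 along [551.31830075 286.8849345 ] [454.19406554 338.52680641] w 58.227986574457766
[[488.3 286.4]
 [515.2 337.4]] [501.74375701 311.89879564] centre if +55 along [550.30587461 286.07785969] [453.1816394 337.7197316] w 57.5902224692202
t 17.8 pos [551.4 285.9 333.4] rot [-179.9   -0.   151.9] j6 -39.2
rotvec first [-0.07 -0.03 -0.07] then shift [2.000e-01 1.000e-01 1.134e+02]
```

move_tool(deltas="50,0,0,8,0,0,0 | 50,0,0,18,0,0,0 | 50,0,0,22,0,0,0 | 50,0,0,22,0,0,0 | 50,0,0,20,0,0,0 | 50,0,0,13,0,0,0 | 50,0,0,7,0,0,0 | 50,0,0,4,0,0,0 | 50,0,0,0,0,0,0 | 50,0,0,0,0,0,0 | 50,0,0,0,0,0,0")

```text
time_s: 18.73
tool_pos: [552.1, 287.1, 221.6]
eef_rot: [179.9, 0.1, 152.0]
force: [0.3, -1.1, -0.6]
grip_width: 60.1
gripper_force: 15.0
```

```bash
python3 go.py 551.2 286 212 152
```

```text
t 18.7 pos [552.1 287.1 221.6] rot [1.799e+02 1.000e-01 1.520e+02] j6 -39.2
rotvec first [ 0.11  0.09 -0.04] then shift [ 0.3 -1.4  9.6]
```

move_tool(deltas="50,0,-0.7,2,0,0,0 | 50,0,0,2,0,0,0 | 50,0,0,2,0,0,0 | 50,0,0,1,0,0,0 | 50,0,0,0,0,0,0 | 50,0,0,0,0,0,0")

```text
time_s: 19.23
tool_pos: [551.0, 286.3, 212.9]
eef_rot: [-180.0, -0.0, 152.0]
force: [-0.4, 1.4, -0.8]
grip_width: 59.9
gripper_force: 15.0
```

move_tool(deltas="50,0,0,1,0,0,0 | 50,0,0,0.7,0,0,0 | 50,0,0,0,0,0,0 | 50,0,0,0,0,0,0")

```text
time_s: 19.57
tool_pos: [551.3, 286.3, 212.1]
eef_rot: [180.0, 0.0, 152.0]
force: [-2.5, -1.1, 5.9]
grip_width: 60.1
gripper_force: 15.0
```

Contact (≈6 N); release and retreat straight up.

move_tool(deltas="50,0,0,0,0,0,0 | 50,0,0,0,0,0,0", grip_n=4)

```text
time_s: 19.73
tool_pos: [551.3, 286.3, 212.1]
eef_rot: [180.0, 0.0, 152.0]
force: [-2.6, -1.1, 5.7]
grip_width: 60.0
gripper_force: 4.0
```

move_tool(deltas="65,0,0,0,0,0,0 | 75,0,0,0,0,0,0 | 85,0,0,0,0,0,0 | 93,0,0,0,0,0,0 | 93,0,0,0,0,0,0 | 93,0,0,0,0,0,0 | 93,0,0,0,0,0,0")

```text
time_s: 20.32
tool_pos: [551.1, 286.2, 211.3]
eef_rot: [-180.0, -0.0, 152.0]
force: [-0.6, -0.4, -1.1]
grip_width: 93.1
gripper_force: 0.0
```

move_tool(deltas="93,0,0,-5,0,0,0 | 93,0,0,-15,0,0,0 | 93,0,0,-30,0,0,0 | 93,0,0,-35,0,0,0 | 93,0,0,-35,0,0,0 | 93,0,0,-35,0,0,0 | 93,0,0,-25,0,0,0 | 93,0,0,-10,0,0,0 | 93,0,0,0,0,0,0 | 93,0,0,0,0,0,0 | 93,0,0,0,0,0,0 | 93,0,0,0,0,0,0")

```text
time_s: 21.32
tool_pos: [550.6, 286.0, 398.3]
eef_rot: [-179.8, -0.2, 152.0]
force: [-0.9, -0.9, -0.1]
grip_width: 93.0
gripper_force: 0.0
```

Run:
```python
from h import *
a=arm.capture('wrist')[:,:,::-1]
b=arm.capture('scene')[:,:,::-1]
cv2.imwrite('pics/w5.png',np.hstack([cv2.resize(b[60:210,300:500],(400,300)),cv2.resize(a[60:300,180:500],(400,300))]))
```

```text
(no output)
```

View pics/w5.png

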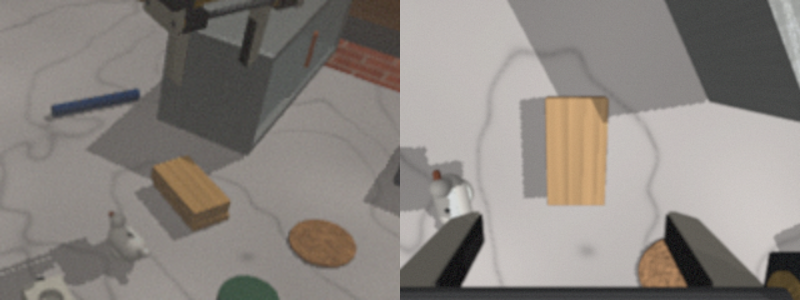

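The spacer lies flush on the pile (crop ~(190,192) in the scene view), three boards high, with the gripper well clear.

```bash
python3 -c "
from bench import arm
print(arm.sign_off())"
```

```text
the job is handed in; nothing more can be done
None
```

I set the upper mould half flat in the middle of the cork mat and the spacer flush on the board pile, then handed the job in at about 21 s; both placements looked right in the camera views, but no verdict was returned.

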